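Hang the egg-drying frame on its two hooks

ROBOT

A 6-joint arm with a two-finger parallel gripper is mounted at the origin on the work surface. World frame = base frame: x ahead of the robot, y to its left, z up, the work surface at z = 0. Lengths are in m, angles in rad, forces in N, time in s.
With the tool pointing down it reaches from about 0.275 to 0.85 m from the base axis. Payload 5.2 kg.
Tool frame: the origin (TCP) lies midway between the tips of the shut fingers; the grasp point (between the pads) lies 19 mm behind it; z points along the fingers, y is the line along which they close (so a half turn about z gives the same grasp; the last joint's range is limited). The gripper opens to 85 mm and grips with 20 to 120 N. Pads are 22 mm wide; open, the fingers measure 114 mm over their backs; the gripper's body (76 mm by 85 mm) begins 54 mm behind the grasp point. The pads swing forward as they close: fully open they stand 13 mm farther back than shut.
Start: joints at [-1.468, 0.259, 1.535, -0, 1.348, -0.203], TCP at [0.166, -0.524, 0.231] pointing down, gripper open.
Joint ranges: [-3.14, 3.14], [-0.91, 2.08], [0.19, 2.58], [-1.22, 4.36], [0.22, 2.71], [-3.12, 3.12]. Speed limits (rad/s): [2.57, 2.57, 3.14, 3.14, 3.14, 3.14].

INTERFACE

Orientations are given as [roll, pitch, yaw] about the fixed x, y, z axes, in that order (R = Rz(yaw) Ry(pitch) Rx(roll)).
In Python, from bench import r, viewer gives the robot as it stands.
- The arm moves only by the tool drive_tool, never from a script. Its argument "rows" is a list of rows, each a list of 5 numbers: the shift along the tool's x, y, z in mm, then the turn about the tool's z in degrees, then the finger opening in mm, from 0 to 85.4. In form: [[x, y, z, twist, grip], ...]. A call has 1 to 10 rows; each row shifts and turns the commanded pose from where the row before left it, along the tool's axes as they then stand; what a row does not reach is not made up. A row lasts 1/8 s, in which the tool goes at most 62.5 mm and 10.7 degrees, less where a joint would pass 70% of its speed; a pose out of reach is approached as far as the arm can. A call is refused whole if a number of a shift passes 62.5 or a number of a turn 10.7, either way. A call with a gripper value outside its range is refused whole. The fingers move at their own pace and stop on an object; "squeeze" is the grip in N (left out, the last holds). Time passes only in rows, so rows that do not move let the fingers close. It gives the time, the measured TCP pose, the force, the opening and the grip force at its end, in the units of the state.
- r.sense(): the state, without advancing time (a new reading comes with each control period).
- viewer.camera(name): name is "side" or "top"; returns a dict with "frame" (384x512x3 uint8, blue, green, red), "range_z" (384x512 float32, m along the optical axis (not along the pixel's ray), 0 where there is no reading), "fx", "fy", "cx", "cy" (pixels), "R" (3x3) and "t" (3): a world point X has camera coordinates R X + t. Camera axes: x right, y down, z forward; pixel columns grow to the right and rows downward; lengths in m; the calibration is good to about 2 mm. A picture is of the moment at which its call begins.
- r.close_job(): hands the job in; it is judged then, once.
The state is a dict: "t": time; "joints": joint angles; "dq": joint speeds; "joint_efforts": joint torques, N m; "tool_pos": TCP position; "eef_rot": TCP orientation; "ft_force": force on the tool from outside, world axes, zero at the start; "ft_torque": the same for the moment, N m; "width": finger opening in m; "grip_force": force on a finger pad.
Only numpy, scipy, OpenCV 4.12 (cv2) and the standard library are available. Lean on these libraries where they do the work, as an engineer would, in place of code of your own. Each camera call takes 0.05 s, during which the arm holds its last target. There are 200 camera calls.

TASK

The wide wooden drying frame is stored through the low wooden shelf, which covers its middle. Draw it by an end right out from under the shelf, set it upright on the open table and let go; then take it again and hang its top rail on both steel hooks of the stand, making sure that the rail sits down in both hooks before you release it. Do not tip the frame over, and leave the paint jar and the egg cup alone.

Things in the scene. Friction and masses are not known exactly. Their poses are not given: they have to be found in the camera images.
- frame: Loose upright wooden drying frame, 0.25-0.5 kg, same either way round. Origin: centre of underside; y along its width, z up, x thickness. Base board 70 (x) x 260 (y) x 12 mm; five pegs on it, up to 34 mm high; 16 mm square uprights at y = +-122 mm; top rail 16 mm thick (x), 260 mm long (y), z 134 to 150 mm. Open window, 228 mm wide, between base and rail. Stands by itself.
- rail_mid (a point): Middle of the frame's top rail (142 mm above its underside), where the frame balances.
- rail_a (a point): Point on the underside of the frame's top rail, 80 mm from its middle towards the frame's +y, 134 mm above the frame's underside.
- rail_b (a point): The same, 80 mm towards the frame's -y.
- shelf: Fixed low wooden bridge over the frame's middle. Origin: centre of its footprint. Board 220 (x) x 96 (y) mm, z 170 to 185 mm, saucers on it to 205 mm; 16 mm side walls at x = +-102 mm. Open towards +-y: the frame sticks out about 80 mm at each end and slides out that way. It is on the robot's left or right, the stand on the other side, free table between.
- stand: Fixed dark steel stand with two hooks. Origin: on the table below the middle of the hook seats; x points away from the robot, y along the line of the hooks. Base plate 12 mm thick, x -40 to 100 mm, 220 mm wide. Posts 16 mm square at x = 68, y = +-80 mm, 237 mm high, joined by a bar 100 mm up. Bring the frame from -x, hook tips passing under its rail, then lower.
- hook_a (a point): Seat of the hook at the stand's y = +80 mm: on the upper side of its level part, 190 mm above the table. The hook is a 10 mm round rod that slopes down from the post to x = 25 mm (stand frame), runs level to x = -20 mm and turns up to a tip at x = -30 mm, 223 mm high. The rail hangs on the level part.
- hook_b (a point): Seat of the equal hook at the stand's y = -80 mm.
- jar: Bystander: closed yellow paint jar, 68 mm across, 100 mm high. Origin: centre of its underside.
- egg_cup: Bystander: white egg cup with a painted egg, 42 mm across, 71 mm high. Origin: centre of its underside.
Not all that is in view belongs to the job. What is shaped like the shelf but pink is not meant.

How it is judged:
By the outcome, as a careful person would: the job done as asked, in the order asked, and still so for the second after the job is handed in, with the robot touching nothing.
It also fails if it takes over 64 s, if anything falls off the work surface, if the arm or the gripper's body presses on something with over 40 N, if the wrist force passes 120 N, or if a joint passes its speed limit or range.

## Working session

There is one attempt and no reset: what is moved stays moved. The work goes in short steps, Python scripts to look and compute and a tool call to move; the robot and the scene stay as the last step left them, time stands still between calls to the robot, and variables do not carry over. Pictures are saved under pics/ and viewed, at most 10 in all, crops included, and the job is handed in when it is done.

Besides the shell and the picture viewer there is one more tool, called after "Emit:" as name(argument=value, ...), one argument or row to a line, values as JSON. drive_tool: Moves the arm, as the interface text tells. Its arguments: {"type":"object","properties":{"rows":{"type":"array"},"squeeze":{"type":"number"}},"required":["rows"]}

```bash
ls; mkdir -p pics
python3 - <<'E'
from bench import r, viewer
import cv2, numpy as np
s=r.sense(); print({k:np.round(v,3) for k,v in s.items()})
for n in("top","side"):
    c=viewer.camera(n); cv2.imwrite(f"pics/{n}0.png",c["frame"]); np.savez(f"{n}0.npz",**c)
    print(n,c["fx"],c["cx"],c["cy"],np.round(c["R"],3).tolist(),np.round(-c["R"].T@c["t"],3))
E
```

```text
pics
{'t': np.float64(0.0), 'joints': array([-1.468,  0.259,  1.536,  0.   ,  1.348, -0.203]), 'dq': array([ 0.   ,  0.001, -0.   , -0.001, -0.   ,  0.   ]), 'joint_efforts': array([ 1.0000e-03, -4.4603e+01, -2.9057e+01, -0.0000e+00,  1.2000e-02,
        0.0000e+00]), 'tool_pos': array([ 0.166, -0.524,  0.23 ]), 'eef_rot': array([-3.14 , -0.   ,  0.306]), 'ft_force': array([-0.635, -0.774, -0.424]), 'ft_torque': array([ 0.016,  0.021, -0.021]), 'grip_force': np.float64(0.0), 'width': np.float64(0.086)}
top 370.8633496877845 250.05493856703848 189.7958449743708 [[-0.007, -1.0, 0.008], [-0.983, 0.005, -0.183], [0.183, -0.009, -0.983]] [ 0.305 -0.064  1.405]
side 397.48383817670657 251.22731585315225 194.8733060908199 [[0.985, 0.175, 0.001], [0.139, -0.777, -0.614], [-0.107, 0.605, -0.789]] [ 0.689 -0.842  1.128]
```

View pics/top0.png

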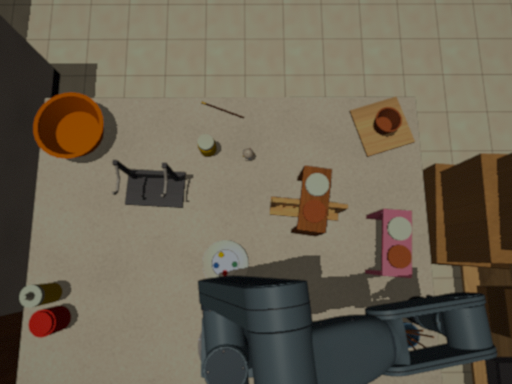

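View pics/side0.png

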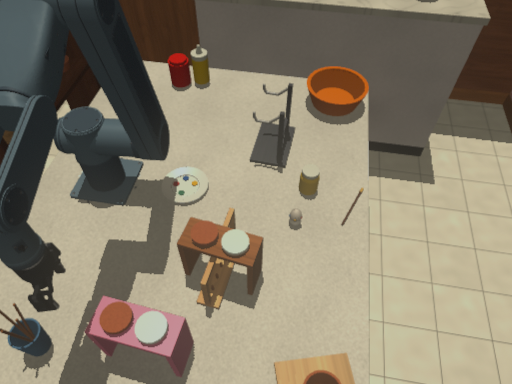

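The top view shows the frame (270–347, 207) through the brown shelf (315, 200), with the stand at (155, 187), jar at (206, 145), egg cup at (249, 154), and the pink decoy shelf at (396, 243). The side view agrees: the frame runs (212, 290)–(232, 215) and the hooks are near (265, 90) and (255, 117).

```bash
cat > h.py <<'E'
import cv2, numpy as np
def pts(c):
    """world point of every pixel (384x512x3), nan where no reading"""
    z=c["range_z"].astype(float); v,u=np.mgrid[:384,:512]
    P=np.stack([(u-c["cx"])/c["fx"]*z,(v-c["cy"])/c["fy"]*z,z],-1)
    W=(P-c["t"])@c["R"]; W[z<=0]=np.nan; return W
def hsv(c): return cv2.cvtColor(c["frame"],cv2.COLOR_BGR2HSV)
def box(W,m,**k):
    s=m&~np.isnan(W[...,0])
    return W[s]
E
python3 - <<'E'
from h import *
for n in("top","side"):
    c=np.load(n+"0.npz"); W=pts(c); H=hsv(c)
    print(n,"table z",np.nanmedian(W[...,2][(W[...,0]>.3)&(abs(W[...,2])<.05)]))
    for nm,p in dict(top=dict(frame=[(207,283),(207,340),(208,275)],shelf=[(180,310),(225,308)],stand=[(195,150)],jar=[(140,206)],egg=[(153,249)]),side=dict(frame=[(276,208),(290,212),(218,232)],shelf=[(245,222)],stand=[(145,270)],jar=[(172,310)],egg=[(213,296)]))[n].items():
        for q in p: print(nm,q,H[q],W[q].round(3))
    # regions
    x,y,z=W[...,0],W[...,1],W[...,2]
    wood=(H[...,0]>=10)&(H[...,0]<=22)&(H[...,1]>110)&(x>.2)&(x<.6)&(y>-.5)&(y<.1)
    for lo,hi in((.005,.02),(.12,.165)):
        S=W[wood&(z>lo)&(z<hi)]
        if len(S)>5:
            r=cv2.minAreaRect((S[:,:2]*1000).astype(np.float32)); print("wood",lo,len(S),np.round(r[0],1),np.round(r[1],1),round(r[2],1),"med z",np.median(S[:,2]).round(4))
    br=(H[...,0]<=12)&(H[...,1]>110)&(z>.172)&(z<.2)&(x>.2)&(x<.65)&(y>-.4)&(y<-.05)
    S=W[br]; r=cv2.minAreaRect((S[:,:2]*1000).astype(np.float32)); print("shelf",len(S),np.round(r[0],1),np.round(r[1],1),round(r[2],1),np.median(S[:,2]).round(3))
    dk=(H[...,2]<110)&(x>.2)&(x<.7)&(y>.1)&(y<.5)
    for lo,hi in((.004,.02),(.17,.21),(.21,.23),(.23,.25)):
        S=W[dk&(z>lo)&(z<hi)]
        if len(S)>3:
            r=cv2.minAreaRect((S[:,:2]*1000).astype(np.float32)); print("dark",lo,len(S),np.round(r[0],1),np.round(r[1],1),round(r[2],1)); 
            if lo>.1: print(S.round(3).tolist()[:45:2])
E
```

```text
top table z 0.0006214974350190366
frame (207, 283) [ 16 154 119] [ 0.497 -0.201  0.011]
frame (207, 340) [ 17 153 120] [ 0.477 -0.382  0.153]
frame (208, 275) [ 18 147 139] [ 0.494 -0.171  0.007]
shelf (180, 310) [ 37  30 144] [ 0.561 -0.274  0.202]
shelf (225, 308) [ 13 190 106] [ 0.413 -0.265  0.187]
stand (195, 150) [18 22 58] [0.546 0.304 0.011]
jar (140, 206) [ 32  36 140] [0.735 0.084 0.099]
egg (153, 249) [ 19  58 127] [ 0.693 -0.073  0.07 ]
wood 0.005 422 [ 482.3 -278.3] [258.7  63.2] 79.8 med z 0.0119
wood 0.12 274 [ 447.7 -275.3] [255.6 109.5] 84.4 med z 0.1492
shelf 115 [ 500.9 -289.6] [ 92.  213.9] 81.5 0.185
dark 0.004 1745 [425.6 273.1] [463.4 280.8] 4.2
dark 0.17 170 [564.9 285. ] [172.5 108.3] 85.9
[[0.624, 0.357, 0.206], [0.622, 0.355, 0.201], [0.619, 0.355, 0.202], [0.623, 0.354, 0.184], [0.615, 0.355, 0.202], [0.621, 0.356, 0.179], [0.61, 0.355, 0.209], [0.615, 0.355, 0.19], [0.613, 0.196, 0.195], [0.611, 0.36, 0.194], [0.611, 0.355, 0.19], [0.606, 0.196, 0.21], [0.613, 0.195, 0.182], [0.61, 0.364, 0.183], [0.61, 0.357, 0.183], [0.613, 0.355, 0.171], [0.607, 0.197,
[... 2806 characters left out ...]
625, 0.359, 0.213], [0.625, 0.355, 0.212], [0.514, 0.206, 0.221], [0.514, 0.207, 0.216], [0.514, 0.203, 0.215], [0.605, 0.198, 0.228], [0.618, 0.204, 0.225], [0.601, 0.199, 0.222], [0.608, 0.199, 0.224], [0.615, 0.196, 0.228]]
dark 0.23 37 [615.1 279.9] [171.8  14.8] 87.0
[[0.615, 0.365, 0.238], [0.622, 0.364, 0.24], [0.612, 0.354, 0.242], [0.619, 0.358, 0.24], [0.626, 0.355, 0.243], [0.616, 0.36, 0.233], [0.623, 0.358, 0.236], [0.613, 0.357, 0.23], [0.624, 0.351, 0.237], [0.61, 0.203, 0.242], [0.603, 0.201, 0.239], [0.61, 0.202, 0.239], [0.617, 0.2, 0.242], [0.607, 0.197, 0.239], [0.614, 0.194, 0.242], [0.605, 0.194, 0.236], [0.611, 0.2, 0.232], [0.617, 0.202, 0.232], [0.615, 0.195, 0.233]]
```

Run:
```python
from h import *
for n in("top","side"):
    c=np.load(n+"0.npz"); W=pts(c); H=hsv(c)
    x,y,z=W[...,0],W[...,1],W[...,2]
    m=(H[...,0]>=13)&(H[...,0]<=22)&(H[...,1]>90)&(x>.44)&(x<.55)&(y>-.45)&(y<-.1)&(z>.142)&(z<.16)
    for a,b in((-.45,-.355),(-.235,-.1)):
        S=W[m&(y>a)&(y<b)]
        if len(S): print(n,"rail",len(S),S.mean(0).round(4),"y",S[:,1].min().round(3),S[:,1].max().round(3))
    S=W[m&((y<-.355)|(y>-.235))]
    vx,vy,x0,y0=cv2.fitLine(S[:,:2].astype(np.float32),cv2.DIST_L1,0,.001,.001).ravel(); print("yaw",np.degrees(np.arctan2(-vx*np.sign(vy),abs(vy))).round(2),x0,y0)
    t=(S[:,:2]-[x0,y0])@[vx,vy]; print("mid",[x0+vx*(t.min()+t.max())/2,y0+vy*(t.min()+t.max())/2],np.ptp(t))
```

```text
top rail 70 [ 0.4836 -0.3815  0.15  ] y -0.408 -0.356
top rail 118 [ 0.5021 -0.1935  0.1492] y -0.233 -0.154
yaw -5.76 0.49312738 -0.28361234
mid [np.float64(0.49343091578785747), np.float64(-0.2806009614853733)] 0.255437277570266
side rail 130 [ 0.4861 -0.3844  0.1512] y -0.411 -0.356
side rail 105 [ 0.5052 -0.1877  0.1518] y -0.221 -0.154
yaw -5.5 0.49670467 -0.27691156
mid [np.float64(0.49615234131501407), np.float64(-0.2826492492707121)] 0.25738043605791266
```

The frame's yaw is −5.6° with its rail middle at (0.495, −0.2815, 0.150), and its length matches. The stand origin is about (0.5456, 0.286) with yaw about −3°. Moving over the frame's +y end.

Emit:
drive_tool(
  rows=[
    [0,0,-40,0,85],
    [47,-26,-2,0,85],
    [48,-26,-2,0,85],
    [48,-26,-2,0,85],
    [48,-26,-2,0,85],
    [48,-26,-2,0,85],
    [48,-26,0,0,85],
    [48,-26,0,0,85],
    [48,-26,0,0,85],
    [48,-27,0,0,85],
  ],
)

```text
t: 1.35
tool_pos: [0.5068, -0.1691, 0.281]
eef_rot: [-3.141, 0.0, 0.306]
ft_force: [1.5, -0.4, -0.1]
width: 0.0849
grip_force: 0.0
```

Emit:
drive_tool(
  rows=[
    [0,0,0,-9.5,70],
    [0,0,0,-9.6,60],
    [0,0,0,-9.6,60],
    [0,0,0,-9.6,60],
    [0,0,0,-9.6,60],
    [0,0,0,-9.5,60],
    [0,0,0,-9.5,60],
    [0,0,0,0,60],
  ],
)

```text
t: 2.35
tool_pos: [0.5056, -0.1705, 0.2809]
eef_rot: [-3.141, -0.0, 1.472]
ft_force: [0.2, 0.2, -0.4]
width: 0.0597
grip_force: 0.0
```

Emit:
drive_tool(
  rows=[
    [0,0,40,0,60],
    [0,0,45,0,60],
    [0,0,40,0,60],
    [0,0,33,0,60],
    [0,0,0,0,60],
    [0,0,0,0,0],
    [0,0,0,0,0],
    [0,0,0,0,0],
    [0,0,0,0,0],
    [0,0,0,0,0],
  ],
  squeeze=40,
)

```text
t: 3.6
tool_pos: [0.5061, -0.1709, 0.1247]
eef_rot: [3.14, 0.001, 1.473]
ft_force: [-2.1, 0.1, 6.1]
width: 0.0153
grip_force: 40.9
```

Emit:
drive_tool(
  rows=[
    [0,0,-1,0,0],
    [10,0,0,0,0],
    [20,0,0,0,0],
    [25,0,0,0,0],
    [25,0,0,0,0],
    [25,0,0,0,0],
    [25,0,0,0,0],
    [0,0,0,0,0],
  ],
)

```text
t: 4.6
tool_pos: [0.5185, -0.038, 0.1247]
eef_rot: [3.141, -0.002, 1.476]
ft_force: [-0.2, 5.3, 3.3]
width: 0.0153
grip_force: 40.4
```

Emit:
drive_tool(
  rows=[
    [20,0,0,0,0],
    [25,0,0,0,0],
    [25,0,0,0,0],
    [25,0,0,0,0],
    [10,0,0,0,0],
    [0,0,0,0,0],
    [0,0,0,0,0],
  ],
)

```text
t: 5.48
tool_pos: [0.5292, 0.0625, 0.125]
eef_rot: [3.14, 0.001, 1.474]
ft_force: [-0.5, -2.9, 6.2]
width: 0.0157
grip_force: 42.1
```

```bash
cat >> h.py <<'E'
def rail(c,lo,hi,yr=(-.35,.4),xr=(.4,.62)):
    """light-wood points between heights lo,hi: robust line, mid, yaw of frame"""
    W=pts(c);H=hsv(c);x,y,z=W[...,0],W[...,1],W[...,2]
    m=(H[...,0]>=13)&(H[...,0]<=22)&(H[...,1]>90)&(x>xr[0])&(x<xr[1])&(y>yr[0])&(y<yr[1])&(z>lo)&(z<hi)
    S=W[m]; vx,vy,x0,y0=cv2.fitLine(S[:,:2].astype(np.float32),cv2.DIST_L1,0,.001,.001).ravel()
    if vy<0: vx,vy=-vx,-vy
    d=(S[:,:2]-[x0,y0]); k=abs(d@[vy,-vx])<.012; t=(d@[vx,vy])[k]; mm=(t.min()+t.max())/2
    return len(t),"mid",np.round([x0+vx*mm,y0+vy*mm],4),"len",np.ptp(t).round(3),"yaw",np.degrees(np.arctan2(-vx,vy)).round(2),"z",np.median(S[k][:,2]).round(4)
E
python3 - <<'E'
from h import *
from bench import viewer
for n in("top","side"):
    c=viewer.camera(n); cv2.imwrite(f"pics/{n}1.png",c["frame"]); print(n,rail(c,.142,.16,yr=(-.22,.15)))
E
```

```text
top (62, 'mid', array([ 0.5125, -0.0748]), 'len', np.float64(0.209), 'yaw', np.float32(-7.38), 'z', np.float64(0.1567))
side (88, 'mid', array([ 0.5225, -0.0512]), 'len', np.float64(0.261), 'yaw', np.float32(-4.96), 'z', np.float64(0.1545))
```

View pics/side1.png

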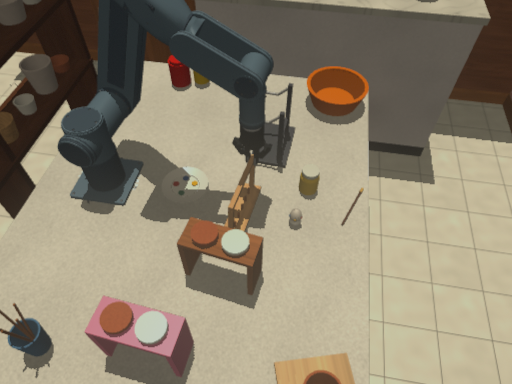

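The side view shows the frame standing clear of the shelf; its −y end is near (232, 210) and the gripper holds the far end at (252, 155). I'll check whether it is level before letting go.

Run:
```python
from h import *
from bench import viewer
for n in("top","side"):
    c=viewer.camera(n);W=pts(c);H=hsv(c);x,y,z=W[...,0],W[...,1],W[...,2]
    m=(H[...,0]>=13)&(H[...,0]<=22)&(H[...,1]>90)&(x>.42)&(x<.62)&(y>-.2)&(y<.1)
    for lo,hi in((.13,.18),(.004,.03)):
        S=W[m&(z>lo)&(z<hi)]
        for a in np.arange(-.2,.1,.05):
            s=S[(S[:,1]>a)&(S[:,1]<a+.05)]
            if len(s)>4: print(n,lo,a.round(2),len(s),np.median(s,0).round(3),np.percentile(s[:,2],90).round(3),np.percentile(s[:,0],[5,95]).round(3))
```

```text
top 0.13 -0.2 30 [ 0.505 -0.163  0.177] 0.179 [0.5   0.515]
top 0.13 -0.15 70 [ 0.512 -0.125  0.175] 0.178 [0.503 0.52 ]
top 0.13 -0.1 79 [ 0.517 -0.075  0.169] 0.175 [0.508 0.525]
top 0.13 -0.05 77 [ 0.521 -0.024  0.162] 0.166 [0.514 0.529]
top 0.13 -0.0 44 [0.525 0.014 0.157] 0.16 [0.518 0.534]
top 0.004 -0.1 83 [ 0.507 -0.069  0.027] 0.03 [0.485 0.55 ]
top 0.004 -0.05 178 [ 0.512 -0.023  0.023] 0.028 [0.489 0.536]
top 0.004 -0.0 143 [0.513 0.022 0.017] 0.022 [0.494 0.536]
side 0.13 -0.2 77 [ 0.511 -0.177  0.157] 0.175 [0.502 0.518]
side 0.13 -0.15 50 [ 0.518 -0.115  0.177] 0.179 [0.507 0.523]
side 0.13 -0.1 62 [ 0.521 -0.078  0.172] 0.175 [0.512 0.527]
side 0.13 -0.05 53 [ 0.525 -0.024  0.164] 0.169 [0.517 0.532]
side 0.13 -0.0 51 [0.531 0.024 0.159] 0.162 [0.523 0.537]
side 0.13 0.05 20 [0.53  0.065 0.154] 0.156 [0.524 0.534]
side 0.004 -0.1 33 [ 0.528 -0.061  0.029] 0.03 [0.499 0.551]
side 0.004 -0.05 143 [ 0.53  -0.024  0.026] 0.029 [0.5   0.554]
side 0.004 -0.0 164 [0.535 0.024 0.02 ] 0.024 [0.505 0.56 ]
side 0.004 0.05 31 [0.531 0.053 0.016] 0.023 [0.508 0.561]
```

The frame has pivoted in the pads, so its −y end is about 30 mm up. I'll ease the grip so it can sink back.

Emit:
drive_tool(
  rows=[
    [0,0,0,0,0],
    [-5,0,0,0,0],
    [-5,0,0,0,0],
    [-5,0,0,0,0],
    [0,0,0,0,0],
  ],
  squeeze=20,
)

```text
t: 6.3
tool_pos: [0.5275, 0.0476, 0.1243]
eef_rot: [3.141, 0.0, 1.473]
ft_force: [1.7, -2.9, 2.2]
width: 0.0158
grip_force: 41.7
```

```bash
cat > lev.py <<'E'
from h import *
from bench import viewer
for n in("top","side"):
    c=viewer.camera(n);W=pts(c);H=hsv(c);x,y,z=W[...,0],W[...,1],W[...,2]
    S=W[(H[...,0]>=13)&(H[...,0]<=22)&(H[...,1]>90)&(x>.42)&(x<.62)&(y>-.22)&(y<.1)&(z>.14)&(z<.19)]
    for a in np.arange(-.2,.1,.05):
        s=S[(S[:,1]>a)&(S[:,1]<a+.05)]
        if len(s)>4: print(n,a.round(2),len(s),np.median(s,0).round(3))
    print(rail(c,.14,.19,yr=(-.22,.15)))
E
python3 lev.py
```

```text
top -0.2 67 [ 0.507 -0.171  0.157]
top -0.15 70 [ 0.512 -0.125  0.155]
top -0.1 78 [ 0.516 -0.075  0.154]
top -0.05 71 [ 0.521 -0.024  0.152]
top -0.0 18 [0.524 0.005 0.151]
(304, 'mid', array([ 0.5145, -0.0906]), 'len', np.float64(0.204), 'yaw', np.float32(-5.8), 'z', np.float64(0.1543))
side -0.2 91 [ 0.51  -0.177  0.159]
side -0.15 79 [ 0.515 -0.124  0.157]
side -0.1 66 [ 0.521 -0.076  0.156]
side -0.05 58 [ 0.525 -0.024  0.155]
side -0.0 52 [0.529 0.022 0.153]
side 0.05 12 [0.527 0.057 0.153]
(358, 'mid', array([ 0.5208, -0.0642]), 'len', np.float64(0.26), 'yaw', np.float32(-5.09), 'z', np.float64(0.1562))
```

Emit:
drive_tool(
  rows=[
    [-4,0,0,0,0],
    [0,0,0,0,0],
    [0,0,0,0,22],
    [0,0,0,0,30],
    [0,0,0,0,45],
    [0,0,0,0,60],
    [0,0,-40,0,60],
    [0,0,-50,0,60],
    [0,0,-50,0,60],
    [0,0,0,0,60],
  ],
)

```text
t: 7.65
tool_pos: [0.5292, 0.0441, 0.269]
eef_rot: [3.132, 0.0, 1.474]
ft_force: [-0.2, 0.6, 0.4]
width: 0.06
grip_force: 0.0
```

```bash
python3 lev.py
```

```text
top -0.2 66 [ 0.506 -0.171  0.15 ]
top -0.15 69 [ 0.513 -0.123  0.15 ]
top -0.1 76 [ 0.517 -0.075  0.15 ]
top -0.05 70 [ 0.521 -0.025  0.15 ]
top -0.0 38 [0.524 0.011 0.15 ]
(319, 'mid', array([ 0.515 , -0.0857]), 'len', np.float64(0.221), 'yaw', np.float32(-5.47), 'z', np.float64(0.15))
side -0.2 91 [ 0.51  -0.177  0.152]
side -0.15 73 [ 0.515 -0.124  0.152]
side -0.1 70 [ 0.52  -0.075  0.153]
side -0.05 58 [ 0.525 -0.028  0.152]
side -0.0 60 [0.529 0.026 0.152]
side 0.05 11 [0.529 0.054 0.153]
(363, 'mid', array([ 0.5203, -0.0685]), 'len', np.float64(0.261), 'yaw', np.float32(-5.33), 'z', np.float64(0.1522))
```

Emit:
drive_tool(
  rows=[
    [-37,0,0,0,60],
    [-38,0,0,0,60],
    [-37,0,0,0,60],
    [0,0,0,0,60],
    [0,0,50,0,60],
    [0,0,50,0,60],
    [0,0,46,0,60],
    [0,0,0,0,60],
    [0,0,0,0,30],
    [0,0,0,0,0],
  ],
  squeeze=60,
)

```text
t: 9.0
tool_pos: [0.5175, -0.0674, 0.1204]
eef_rot: [3.138, 0.001, 1.474]
ft_force: [-0.5, 0.1, -0.6]
width: 0.0241
grip_force: 0.0
```

Emit:
drive_tool(
  rows=[
    [0,0,0,0,0],
    [0,0,0,0,0],
    [0,0,0,0,0],
    [0,0,0,0,0],
  ],
)

```text
t: 9.5
tool_pos: [0.5167, -0.0673, 0.1203]
eef_rot: [3.139, 0.001, 1.474]
ft_force: [-1.6, 0.6, 6.8]
width: 0.0152
grip_force: 59.8
```

Emit:
drive_tool(
  rows=[
    [0,0,-10,0,0],
    [0,0,-25,0,0],
    [0,0,-35,0,0],
    [0,0,-35,0,0],
    [0,0,-18,0,0],
    [0,-30,0,-1.2,0],
    [10,-40,0,-1.2,0],
    [20,-40,0,0,0],
    [30,-15,0,0,0],
    [20,0,0,0,0],
  ],
)

```text
t: 10.75
tool_pos: [0.3943, 0.0229, 0.2418]
eef_rot: [3.141, -0.0, 1.515]
ft_force: [0.6, -0.4, -3.4]
width: 0.0148
grip_force: 59.1
```

```bash
cat > chk.py <<'E'
from h import *
from bench import viewer,r
s=r.sense(); print(s["tool_pos"].round(4),s["eef_rot"].round(4),s["ft_force"].round(1))
z0=s["tool_pos"][2]+.027
for n in("top","side"):
    c=viewer.camera(n); np.savez(n+"c.npz",**c); print(n,rail(c,z0-.02,z0+.02,yr=(-.2,.5),xr=(.3,.65)))
    W=pts(c);H=hsv(c);x,y,z=W[...,0],W[...,1],W[...,2]
    S=W[(H[...,0]>=13)&(H[...,0]<=22)&(H[...,1]>90)&(x>.3)&(x<.65)&(y>-.2)&(y<.5)&(abs(z-z0)<.03)]
    q=np.percentile(S[:,1],[20,80]); print(" ends",np.median(S[S[:,1]<q[0]],0).round(3),np.median(S[S[:,1]>q[1]],0).round(3))
E
python3 chk.py
```

```text
[0.3943 0.0229 0.2418] [ 3.1415e+00 -2.0000e-04  1.5150e+00] [ 0.6 -0.4 -3.4]
top (144, 'mid', array([ 0.39  , -0.0674]), 'len', np.float64(0.08), 'yaw', np.float32(-3.11), 'z', np.float64(0.2712))
 ends [ 0.388 -0.099  0.271] [ 0.392 -0.034  0.272]
side (233, 'mid', array([0.3999, 0.0223]), 'len', np.float64(0.26), 'yaw', np.float32(-3.67), 'z', np.float64(0.2725))
 ends [ 0.392 -0.104  0.26 ] [0.406 0.123 0.273]
```

Run:
```python
from h import *
for n in("top","side"):
    c=np.load(n+"0.npz");W=pts(c);H=hsv(c);x,y,z=W[...,0],W[...,1],W[...,2]
    off=.0 if n=="top" else .002
    dk=(H[...,2]<110)&(H[...,1]<90)&(x>.47)&(x<.7)&(y>.13)&(y<.43)
    S=W[dk&(abs(z-off-.012)<.005)]; S=S[(S[:,0]>.49)]
    r=cv2.minAreaRect((S[:,:2]*1000).astype(np.float32)); print(n,"plate",len(S),np.round(r[0],1),np.round(r[1],1),round(r[2],2))
    for a,b in((.15,.285),(.285,.42)):
        T=W[dk&(abs(z-off-.236)<.006)&(x>.59)&(y>a)&(y<b)]; k=W[dk&(z>.205)&(z<.24)&(x<.535)&(y>a)&(y<b)]; l=W[dk&(z>.18)&(z<.2)&(x<.565)&(y>a)&(y<b)]
        print(" post",len(T),((T.min(0)+T.max(0))/2).round(4),"tip",len(k),k.mean(0).round(4) if len(k) else "", k.max(0).round(4) if len(k) else"","level",len(l),l.mean(0).round(4) if len(l) else "")
```

```text
top plate 1586 [575.2 277.9] [234.8 140.3] 86.39
 post 26 [0.6082 0.2026 0.2361] tip 10 [0.5099 0.2086 0.2201] [0.5131 0.2134 0.2281] level 40 [0.5417 0.2066 0.189 ]
 post 27 [0.617  0.3624 0.2361] tip 10 [0.5195 0.3669 0.2138] [0.5247 0.3705 0.2209] level 22 [0.5449 0.3655 0.189 ]
side plate 1114 [576.4 277.2] [235.6 138. ] 86.37
 post 18 [0.6105 0.1995 0.2375] tip 7 [0.5118 0.2059 0.2154] [0.5142 0.2074 0.2213] level 12 [0.5305 0.2063 0.1902]
 post 15 [0.6194 0.3581 0.238 ] tip 8 [0.5216 0.3666 0.2138] [0.5239 0.3686 0.2215] level 10 [0.5386 0.3663 0.1891]
```

Emit:
drive_tool(
  rows=[
    [25,0,0,0,0],
    [40,2,0,0,0],
    [45,3,0,0,0],
    [45,3,0,0,0],
    [45,3,0,0,0],
    [40,3,0,0,0],
    [30,2,0,0,0],
    [0,0,0,0,0],
    [0,0,0,0,0],
  ],
)

```text
t: 11.98
tool_pos: [0.427, 0.2896, 0.241]
eef_rot: [-3.141, 0.001, 1.515]
ft_force: [0.1, 0.9, -4.0]
width: 0.0147
grip_force: 59.1
```

```bash
python3 chk.py
```

```text
[0.427  0.2896 0.241 ] [-3.1409e+00  1.2000e-03  1.5154e+00] [ 0.1  0.9 -4. ]
top (244, 'mid', array([0.4236, 0.2212]), 'len', np.float64(0.126), 'yaw', np.float32(-0.85), 'z', np.float64(0.2704))
 ends [0.42  0.167 0.27 ] [0.418 0.278 0.271]
side (179, 'mid', array([0.4296, 0.2701]), 'len', np.float64(0.227), 'yaw', np.float32(-2.45), 'z', np.float64(0.2726))
 ends [0.424 0.161 0.255] [0.431 0.295 0.273]
```

Emit:
drive_tool(
  rows=[
    [1,15,0,0,0],
    [1,22,0,0,0],
    [0,25,0,0,0],
    [0,25,0,0,0],
    [0,20,0,0,0],
    [0,13,0,0,0],
    [0,0,0,0,0],
    [0,0,0,0,0],
  ],
)

```text
t: 13.08
tool_pos: [0.5463, 0.2857, 0.2412]
eef_rot: [-3.141, 0.0, 1.515]
ft_force: [-0.4, 0.1, -4.5]
width: 0.0153
grip_force: 59.1
```

```bash
python3 chk.py
python3 - <<'E'
import numpy as np,cv2
a=np.load("topc.npz")["frame"][120:240,70:230];b=np.load("sidec.npz")["frame"][50:200,190:350]
cv2.imwrite("pics/c2.png",np.hstack([cv2.resize(a,(400,300)),cv2.resize(b,(400,300*1))]))
E
```

```text
[0.5463 0.2857 0.2412] [-3.1406e+00  1.0000e-04  1.5153e+00] [-0.4  0.1 -4.5]
top (324, 'mid', array([0.545 , 0.2844]), 'len', np.float64(0.262), 'yaw', np.float32(-2.51), 'z', np.float64(0.2704))
 ends [0.539 0.167 0.269] [0.55  0.397 0.27 ]
side (184, 'mid', array([0.5467, 0.2411]), 'len', np.float64(0.179), 'yaw', np.float32(-1.61), 'z', np.float64(0.2725))
 ends [0.542 0.156 0.256] [0.548 0.291 0.274]
```

View pics/c2.png

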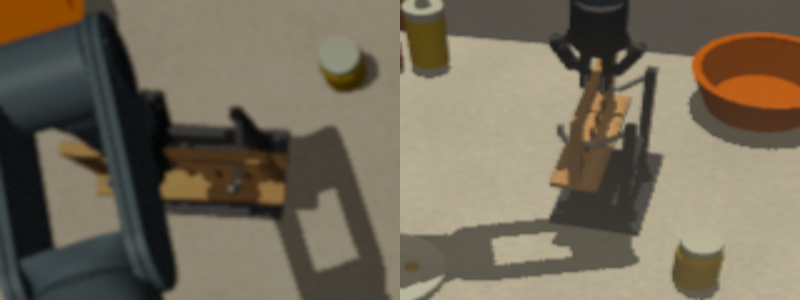

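The rail (about (180, 160) in the left half) stands over the hooks. The tip of hook b shows through the window at (562, 130) on the robot side. Lowering now.

Emit:
drive_tool(
  rows=[
    [0,0,15,0,0],
    [0,0,20,0,0],
    [0,0,15,0,0],
    [0,0,8,0,0],
    [0,0,3,0,0],
    [0,0,0,0,0],
  ],
)

```text
t: 13.92
tool_pos: [0.5471, 0.2859, 0.1805]
eef_rot: [3.141, -0.0, 1.515]
ft_force: [1.3, 0.0, -3.2]
width: 0.0151
grip_force: 59.1
```

Emit:
drive_tool(
  rows=[
    [0,0,1.5,0,0],
    [0,0,1,0,0],
    [0,0,0,0,0],
  ],
)

```text
t: 14.3
tool_pos: [0.5468, 0.2858, 0.1779]
eef_rot: [3.141, -0.0, 1.515]
ft_force: [-0.2, -0.2, -3.7]
width: 0.0149
grip_force: 59.1
```

Emit:
drive_tool(
  rows=[
    [0,0,1,0,0],
    [0,0,0,0,0],
  ],
)

```text
t: 14.55
tool_pos: [0.5468, 0.2858, 0.1767]
eef_rot: [-3.141, 0.0, 1.515]
ft_force: [-0.1, 0.2, -4.8]
width: 0.0155
grip_force: 59.1
```

Emit:
drive_tool(
  rows=[
    [0,0,1,0,0],
    [0,0,0.5,0,0],
    [0,0,0,0,0],
  ],
)

```text
t: 14.92
tool_pos: [0.547, 0.2858, 0.1761]
eef_rot: [3.141, -0.0, 1.515]
ft_force: [-1.4, -0.5, 3.2]
width: 0.0149
grip_force: 60.1
```

Emit:
drive_tool(
  rows=[
    [0,0,1,0,0],
    [0,0,0,0,0],
  ],
)

```text
t: 15.18
tool_pos: [0.547, 0.2859, 0.1761]
eef_rot: [3.14, -0.0, 1.515]
ft_force: [-5.2, -2.0, 8.6]
width: 0.0149
grip_force: 61.0
```

```bash
python3 chk.py
```

```text
[0.547  0.2859 0.1761] [ 3.1400e+00 -5.0000e-04  1.5154e+00] [-5.2 -2.   8.6]
top (292, 'mid', array([0.5454, 0.2837]), 'len', np.float64(0.259), 'yaw', np.float32(-2.65), 'z', np.float64(0.2054))
 ends [0.541 0.166 0.205] [0.552 0.397 0.205]
side (167, 'mid', array([0.5474, 0.242 ]), 'len', np.float64(0.179), 'yaw', np.float32(-1.27), 'z', np.float64(0.2079))
 ends [0.543 0.157 0.19 ] [0.548 0.292 0.209]
```

Both rail ends are at z ≈ 0.205, the seat height plus the rail, and the hooks carry the load. Releasing.

Emit:
drive_tool(
  rows=[
    [0,0,-1,0,0],
    [0,0,0,0,0],
    [0,0,0,0,18],
    [0,0,0,0,22],
    [0,0,0,0,30],
    [0,0,0,0,42],
    [0,0,0,0,50],
    [0,0,0,0,50],
    [0,0,0,0,50],
    [0,0,0,0,50],
  ],
)

```text
t: 16.52
tool_pos: [0.5468, 0.2858, 0.1753]
eef_rot: [3.142, -0.0, 1.515]
ft_force: [0.3, -0.0, 0.7]
width: 0.0498
grip_force: 0.0
```

```bash
python3 chk.py
```

```text
[0.5468 0.2858 0.1753] [ 3.1416 -0.      1.5153] [ 0.3 -0.   0.7]
top (287, 'mid', array([0.5452, 0.2844]), 'len', np.float64(0.26), 'yaw', np.float32(-2.47), 'z', np.float64(0.2052))
 ends [0.542 0.166 0.205] [0.552 0.396 0.205]
side (186, 'mid', array([0.5488, 0.2405]), 'len', np.float64(0.174), 'yaw', np.float32(-2.54), 'z', np.float64(0.2079))
 ends [0.543 0.157 0.192] [0.551 0.304 0.208]
```

Emit:
drive_tool(
  rows=[
    [0,0,-15,0,50],
    [0,0,-30,0,50],
    [0,0,-45,0,50],
    [0,0,-45,0,50],
    [0,-40,0,0,50],
    [0,-60,0,0,50],
    [0,-60,0,0,50],
    [-40,-20,0,0,50],
    [-50,0,0,0,50],
    [0,0,0,0,50],
  ],
)

```text
t: 17.88
tool_pos: [0.3618, 0.2039, 0.3119]
eef_rot: [3.139, 0.0, 1.512]
ft_force: [-0.7, 0.4, -0.4]
width: 0.0497
grip_force: 0.0
```

Run:
```python
from h import *
from bench import viewer
for n in("top","side"):
    c=viewer.camera(n); cv2.imwrite(f"pics/{n}3.png",c["frame"]); print(n,rail(c,.195,.215,yr=(.1,.5),xr=(.48,.6)))
```

```text
top (401, 'mid', array([0.547 , 0.2838]), 'len', np.float64(0.261), 'yaw', np.float32(-2.95), 'z', np.float64(0.2054))
side (244, 'mid', array([0.5506, 0.2816]), 'len', np.float64(0.254), 'yaw', np.float32(-3.26), 'z', np.float64(0.208))
```

View pics/side3.png

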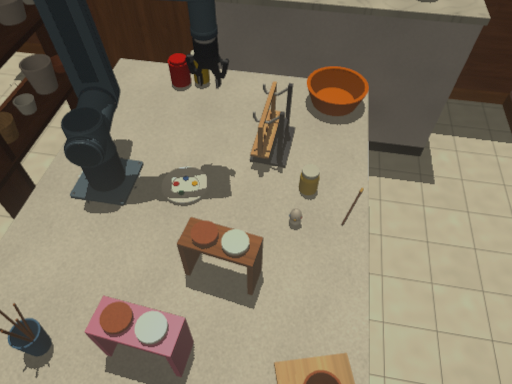

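The frame hangs in both hooks at (268, 120) with the rail level. The jar at (310, 180) and egg cup at (296, 217) are where they were, and the gripper is clear.

```bash
python3 -c "
from bench import r
print(r.close_job())"
```

```text
the job is handed in; nothing more can be done
None
```

The job is handed in at about 18 s: the frame was drawn out (its −y end rose about 30 mm during the pull and was eased back down), stood on the open table and let go, then hung with its rail seated in both hooks and the gripper clear; the jar and egg cup were not touched.

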